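# Clamp the shutter unit in the vise and hold its sprung shutter half open

### The arm

A 6-joint arm with a two-finger parallel gripper is mounted at the origin on a cart in front of the work surface, level with it; the furniture and walls round the work are solid. World frame = base frame: x ahead of the robot, y to its left, z up, the work surface at z = 0. Lengths are in m, angles in rad, forces in N, time in s.
With the tool pointing down it reaches from about 0.375 to 0.975 m from the base axis. Payload 3.8 kg.
Tool frame: the origin (TCP) lies at the very end of the fingers, on their centre line; the grasp point (between the pads) lies bot.grip_point_offset behind it (bot.grip_point_offset is the distance from the TCP to the grasp point, in m); z points along the fingers, y is the line along which they close (so a half turn about z gives the same grasp; the last joint's range is limited). The gripper opens to 85 mm and grips with 20 to 120 N. Pads are 22 mm wide; open, the fingers measure 114 mm over their backs; the gripper's body (76 mm by 85 mm) begins 54 mm behind the grasp point. The pads swing forward as they close: fully open they stand 13 mm farther back than shut.
Start: joints at [1.256, 0.264, 1.604, -0, 1.274, -0.037], TCP at [0.185, 0.649, 0.231] pointing down, gripper open.
Joint ranges: [-2.63, 2.63], [-0.94, 2.18], [0.31, 2.57], [-1.31, 4.45], [0, 2.66], [-2.55, 2.55]. Speed limits (rad/s): [2.57, 2.57, 3.14, 3.14, 3.14, 3.14].

### API

Orientations are given as a rotation vector (axis times angle).
In Python, from workcell import bot, vision gives the robot as it stands.
- The arm moves only by the tool play_rows, never from a script. Its argument "rows" is a list of rows, each an object of numbers: "dx", "dy", "dz": the shift along the tool's x, y, z as a fraction of full scale; "roll": the turn about the tool's z as a fraction of full scale; "fingers": the closure, from 0 (fully open) to 1 (shut). In form: [{"dx": .., "dy": .., "dz": .., "roll": .., "fingers": ..}, ...]. A call has 1 to 20 rows; each row shifts and turns the commanded pose from where the row before left it, along the tool's axes as they then stand; what a row does not reach is not made up. Full scale, the value 1, is 0.04 m for a shift and 4 degrees for a turn. A row lasts 1/12 s, in which the tool goes at most 41.7 mm and 7.16 degrees, less where a joint would pass 70% of its speed; a pose out of reach is approached as far as the arm can. A call with a number of a shift or a turn outside -1 to 1 is refused whole. A call with a gripper value outside its range is refused whole. The fingers move at their own pace and stop on an object; "grip_force" is the grip in N (left out, the last holds). Time passes only in rows, so rows that do not move let the fingers close. It gives the time, the measured TCP pose, the force and the opening at its end, in the units of the state.
- bot.read_state(): the state, without advancing time (a new reading comes with each control period).
- vision.read_camera(name): name is "side" or "top" or "wrist"; returns a dict with "pixels" (420x560x3 uint8, red, green, blue), "depth" (420x560 float32, m along the optical axis (not along the pixel's ray), 0 where there is no reading), "fx", "fy", "cx", "cy" (pixels), "R" (3x3) and "t" (3): a world point X has camera coordinates R X + t. Camera axes: x right, y down, z forward; pixel columns grow to the right and rows downward; lengths in m; the calibration is good to about 2 mm. A picture is of the moment at which its call begins.
- bot.finish_job(): hands the job in, once; it reports no verdict.
The state is a dict: "time": time; "q": joint angles; "joint_vel": joint speeds; "joint_torque": joint torques, N m; "tool_pos": TCP position; "tcp_rot": TCP orientation; "wrist_force": force on the tool from outside, world axes, zero at the start; "torque": the same for the moment, N m; "width": opening from 0.0 (shut) to 1.0 (fully open).
Only numpy, scipy, OpenCV 4.12 (cv2) and the standard library are available. Lean on these libraries where they do the work, as an engineer would, in place of code of your own. Each camera call takes 0.05 s, during which the arm holds its last target. There are 200 camera calls.

### The job

Turn the crank of the blue vise clockwise (seen from above) until its jaw clamps the aluminium shutter unit firmly, then push the orange tab along its slide against the spring and keep holding the shutter at half of its travel, its white line level with the red marks. Finish while holding it there: do not let go, leave the unit clamped where it sits in the vise, and leave the other things on the bench undisturbed.

Things in the scene. Friction and masses are not known exactly. Their poses are not given: they have to be found in the camera images.
- vise: low blue machine vise fixed to the bench, base 270 x 90 mm (x -170 to +100). Origin on the bench below the middle of the clamped unit, z up. Jaws close along its x: fixed jaw at +x (face at x = +22 mm), moving jaw plate at -x (face at x = -30 mm with the crank at 0), both 64 mm high; crank housing at x = -120 mm. The bed under the unit is 30 mm above the bench.
- crank (a joint): crank angle (rad), 0 open, growing clockwise seen from above, stop at 4.1; starts at 0 to 1. Moves the jaw 3.18 mm per rad. The knob stands 45 mm from the upright axis; in the vise's frame its direction from the axis is 2.6 rad minus this value, counter-clockwise from +x. Stiff (5 to 8 N at the knob) and self-locking: stays where left.
- crank_axis (a point): point on the crank's upright turning axis (fixed; x = -120 mm, y = 0 in the vise's frame), at the height of the steel crank arm's top, 77 mm above the bench.
- knob_grip (a point): middle of the upright black crank knob, 15 mm in diameter and 43 mm tall, freely spinning on the crank arm; this point is 101 mm above the bench, 19 mm below the knob's top.
- jaw_plate (a joint): how far the moving jaw's sprung plate is pressed back into its carriage (m): 0 while it touches nothing, grows when clamping, 8 N per mm. The slack to the unit is taken up at a crank angle of about 2.5 rad; at the crank's stop it reads about 0.005. Firmly clamped: above 0.0015.
- shutter_unit: loose aluminium block, 44 (x, between the jaws) x 100 (y, along the slide) x 52 mm tall, 0.5 kg, on the vise's bed with its axes almost along the vise's. Origin at the centre of its underside. A dark shutter plate slides between two rails on top, over a green window; red marks on both rails show half travel of the plate's white centre line, black marks its closed and fully open places.
- shutter (a joint): opening of the shutter (m): 0 closed, 0.040 fully open; moves along the unit's +y. A spring pulls it shut with 3 N at 0, 8 N at half travel (0.020), 13 N at 0.040; it snaps shut when let go. An unclamped unit would be dragged along.
- tab_grip (a point): middle of the upright orange tab on the shutter plate, 14 (x) x 16 (y) mm and 36 mm tall; this point is 100 mm above the bench, 15 mm below the tab's top and 20 mm above the shutter plate. With the shutter closed it lies at y = -21 mm of the unit.
- screwdriver: red-handled screwdriver lying on the bench, 203 mm long, 25 thick; bystander
- nut_1: grey steel hexagon nut, 30x35x16 mm; origin under its centre; bystander
- oil_bottle: small white oil bottle with blue label and red spout, 35 mm across, 107 tall; origin under its centre; bystander
- parts_cup: small clear plastic cup, 62 mm across, 32 high; origin under its centre; bystander
Mind the look-alikes: they are no part of the job. Of the things that look like the shutter_unit, the middle-sized one is meant.

How it is judged:
On the way, in this order (a step that is already met when the one before it is completed fails the run):
1. the vise jaw clamps the shutter unit, with the shutter still shut (value of joint jaw_plate above 0.0015 m and value of joint shutter below 0.005 m and x of shutter_unit in the frame of vise between -0.005 and 0.005 m and y of shutter_unit in the frame of vise between -0.02 and 0.02 m and z of shutter_unit in the frame of vise below 0.035 m and angle between shutter_unit's own z axis and vertical below 0.1 rad), for 0.2 s.
2. the shutter is held at half travel (value of joint shutter between 0.016 and 0.024 m and value of joint jaw_plate above 0.0015 m), for 0.5 s.
At the end, for the whole second after the job is handed in: The robot's fingers are still on the shutter (more than 3 N) and hold it still at 16 to 24 mm of its 40 mm travel; the unit is clamped (jaw plate pressed back more than 1.5 mm), upright, on the bed between the jaws, within 5 mm across and 20 mm along them of the middle (all of step 2 and x of shutter_unit in the frame of vise between -0.005 and 0.005 m and y of shutter_unit in the frame of vise between -0.02 and 0.02 m and z of shutter_unit in the frame of vise below 0.035 m and angle between shutter_unit's own z axis and vertical below 0.1 rad and velocity of joint shutter between -0.01 and 0.01 m/s and contact force between the fingers and shutter_unit above 3 N); the arm keeps its last pose, push and grip.
It fails at once if a bystander (screwdriver) is shoved more than 30 mm (distance of screwdriver from where it was at the start of the episode above 0.03 m).
It fails at once if a bystander (nut) is shoved more than 30 mm (distance of nut_1 from where it was at the start of the episode above 0.03 m).
It fails at once if a bystander (oil bottle) is shoved more than 30 mm (distance of oil_bottle from where it was at the start of the episode above 0.03 m).
It fails at once if a bystander (parts cup) is shoved more than 30 mm (distance of parts_cup from where it was at the start of the episode above 0.03 m).
It also fails if it takes over 48 s, if anything falls off the work surface, if the arm or the gripper's body presses on something with over 40 N, if the wrist force passes 120 N, or if a joint passes its speed limit or range.

## Working session

There is one attempt and no reset: what is moved stays moved. The work goes in short steps, Python scripts to look and compute and a tool call to move; the robot and the scene stay as the last step left them, time stands still between calls to the robot, and variables do not carry over. Pictures are saved under pics/ and viewed, on a budget of 10 in all, crops included, one or two more only if the job needs it, and the job is handed in when it is done.

Besides the shell and the picture viewer there is one more tool, called after ">>>" as name([rows], argument=value, ...), one row to a line, values as JSON. play_rows: Moves the arm, as the interface text tells. Its arguments: {"type":"object","properties":{"rows":{"type":"array","items":{"type":"object","properties":{"dx":{"type":"number","minimum":-1,"maximum":1},"dy":{"type":"number","minimum":-1,"maximum":1},"dz":{"type":"number","minimum":-1,"maximum":1},"roll":{"type":"number","minimum":-1,"maximum":1},"fingers":{"type":"number"}}}},"grip_force":{"type":"number"}},"required":["rows"]}

```bash
mkdir -p pics; cat > h.py <<'E'
import numpy as np,cv2,os
from workcell import bot,vision
def cam(n):
    c=vision.read_camera(n); return c
def cloud(c):
    d=c['depth'];v,u=np.mgrid[:d.shape[0],:d.shape[1]]
    P=np.stack([(u-c['cx'])/c['fx']*d,(v-c['cy'])/c['fy']*d,d],-1)
    return (P-np.array(c['t']))@np.array(c['R'])
def save(n,im,s=1):
    cv2.imwrite('pics/'+n+'.png',cv2.resize(im[...,::-1],None,fx=s,fy=s,interpolation=cv2.INTER_CUBIC))
E
python3 - <<'E'
from h import *
a=cam('top');b=cam('side')
np.save('top.npy',a,allow_pickle=True);np.save('side.npy',b,allow_pickle=True)
save('top',a['pixels'],1.4);save('side',b['pixels'],1.4)
print(bot.read_state(),bot.grip_point_offset)
for c in(a,b):print(-np.array(c['R']).T@c['t'],np.array(c['R'])[2],c['fx'])
E
```

```text
{'time': 0.1, 'q': array([ 1.25611093e+00,  2.64632714e-01,  1.60521450e+00, -2.38388572e-05,
        1.27369681e+00, -3.69023418e-02]), 'joint_vel': array([-1.76782700e-06, -1.12779289e-03, -3.24609609e-03, -7.57186490e-04,
        2.32627208e-03, -5.18058338e-04]), 'joint_torque': array([ 6.57597029e-04, -5.16710722e+01, -3.68590450e+01,  4.13225098e-05,
        6.37665376e-03, -1.61739575e-05]), 'tool_pos': array([0.18491252, 0.64850728, 0.2301293 ]), 'tcp_rot': array([-4.34883817e-01, -3.11102364e+00,  3.02392222e-03]), 'wrist_force': array([-0.10424464,  0.25789448,  0.21676765]), 'torque': array([ 0.01082225, -0.00108758, -0.01074172]), 'width': 1.0026019275440579} 0.0187
[0.25139805 0.13421815 1.56561232] [ 0.15912185  0.00480323 -0.98724727] 451.728632089371
[0.28769784 1.2202008  0.83645757] [ 0.12776532 -0.81259844 -0.56864734] 381.62143335933166
```

View pics/top.png

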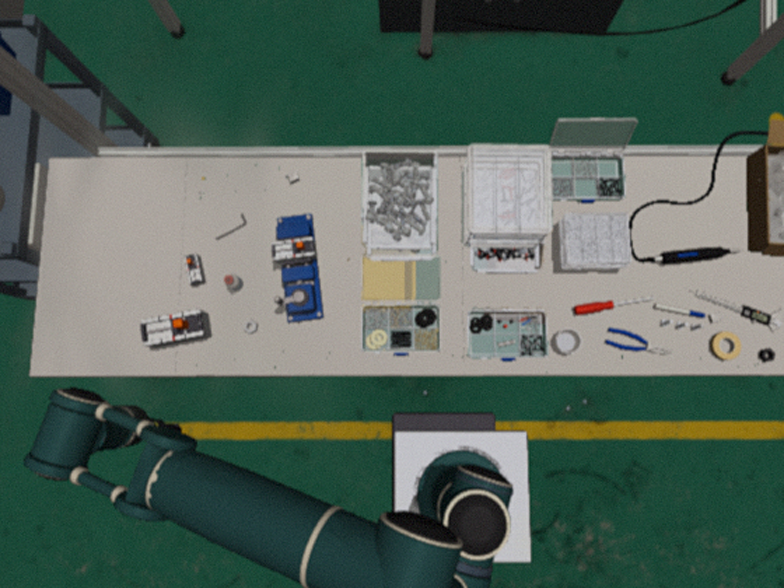

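View pics/side.png

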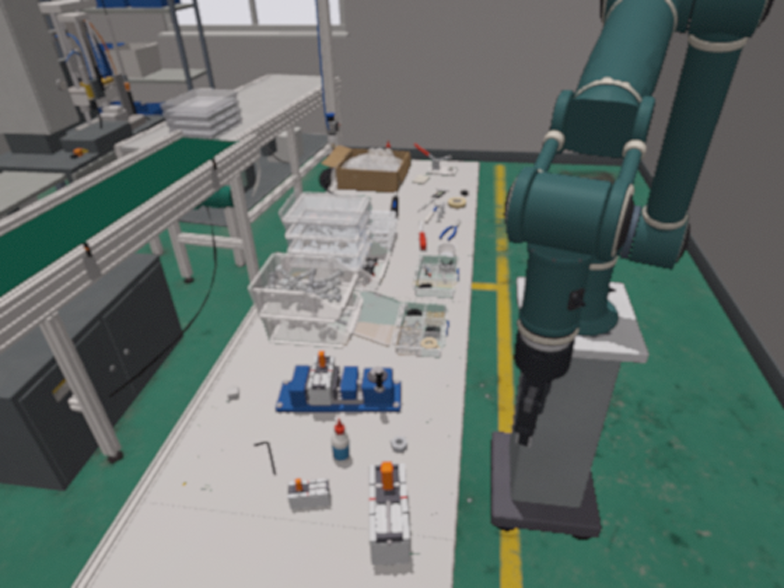

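Top image (1.4×) look-alikes with an orange tab: the unit in the vise at (294,250), a small one at (194,268) and a large one at (175,327). The one in the vise is middle-sized, so I choose it. The crank knob is near (280,300).

```bash
python3 - <<'E'
from h import *
for n,box in(('top',(140,240,180,250)),('side',(240,300,190,300))):
    c=np.load(n+'.npy',allow_pickle=True).item();P=cloud(c);im=c['pixels'].astype(int)
    hsv=cv2.cvtColor(c['pixels'],cv2.COLOR_RGB2HSV).astype(int)
    m=np.zeros(P.shape[:2],bool);m[box[0]:box[1],box[2]:box[3]]=1;m&=c['depth']>0
    bl=m&(hsv[...,0]>100)&(hsv[...,0]<125)&(hsv[...,1]>140)
    og=m&(hsv[...,0]<16)&(hsv[...,1]>150)&(hsv[...,2]>120)
    print(n,'blue',bl.sum())
    Q=P[bl]; print(cv2.minAreaRect((Q[:,:2]*1000).astype(np.float32)),np.percentile(Q[:,2],[1,50,99]))
    for lo,hi in((.0,.03),(.05,.08)):
        q=Q[(Q[:,2]>lo)&(Q[:,2]<hi)]; 
        if len(q)>3:print(lo,len(q),cv2.minAreaRect((q[:,:2]*1000).astype(np.float32)))
    print('orange',og.sum(),np.percentile(P[og],[5,50,95],axis=0).round(3).tolist())
    hi=m&(P[...,2]>.09)&~og
    print('high',[(u,v,*P[v,u].round(3),*im[v,u]) for v,u in zip(*np.where(hi))][:40])
a=np.load('top.npy',allow_pickle=True).item();b=np.load('side.npy',allow_pickle=True).item()
A=cv2.resize(a['pixels'][145:235,185:235],(400,590),interpolation=cv2.INTER_CUBIC)
B=cv2.resize(b['pixels'][240:300,190:295],(400,229*1),interpolation=cv2.INTER_CUBIC)
B=np.vstack([B,np.zeros((590-229,400,3),np.uint8)])
save('crop',np.hstack([A,B]))
E
```

```text
top blue 918
((553.5242919921875, 392.3180236816406), (263.0451965332031, 82.78800201416016), 8.908452033996582) [0.00800544 0.06113172 0.07147779]
0.0 273 ((553.5499267578125, 391.6807861328125), (262.9720764160156, 82.79247283935547), 9.211559295654297)
0.05 618 ((546.9483642578125, 395.43505859375), (218.37228393554688, 79.42340850830078), 6.276001453399658)
orange 16 [[0.584, 0.376, 0.104], [0.587, 0.382, 0.116], [0.592, 0.386, 0.12]]
high [(np.int64(211), np.int64(171), np.float64(0.605), np.float64(0.394), np.float64(0.09), np.int64(158), np.int64(161), np.int64(159)), (np.int64(212), np.int64(172), np.float64(0.595), np.float64(0.386), np.float64(0.119), np.int64(173), np.int64(143), np.int64(134)), (np.int64(213), np.int64(172), np.float64(0.595), np.float64(0.382), np.float64(0.118), np.int64(193), np.int64(152), np.int64(135)), (np.int64(214), np.int64(172), np.float64(0.596), np.float64(0.379), np.float64(0.116), np.int64(181), np.int64(130), np.int64(110)), (np.int64(215), np.int64(172), np.float64(0.597), np.float64(0.377), np.float64(0.111), np.int64(154), np.int64(101)
[... 8874 characters left out ...]
1), np.int64(19), np.int64(17), np.int64(18)), (np.int64(271), np.int64(268), np.float64(0.453), np.float64(0.437), np.float64(0.11), np.int64(20), np.int64(20), np.int64(21)), (np.int64(272), np.int64(268), np.float64(0.451), np.float64(0.436), np.float64(0.109), np.int64(36), np.int64(34), np.int64(37)), (np.int64(268), np.int64(269), np.float64(0.462), np.float64(0.437), np.float64(0.105), np.int64(80), np.int64(76), np.int64(77)), (np.int64(269), np.int64(269), np.float64(0.459), np.float64(0.439), np.float64(0.107), np.int64(38), np.int64(37), np.int64(39)), (np.int64(270), np.int64(269), np.float64(0.455), np.float64(0.441), np.float64(0.109), np.int64(15), np.int64(14), np.int64(15))]
```

View pics/crop.png

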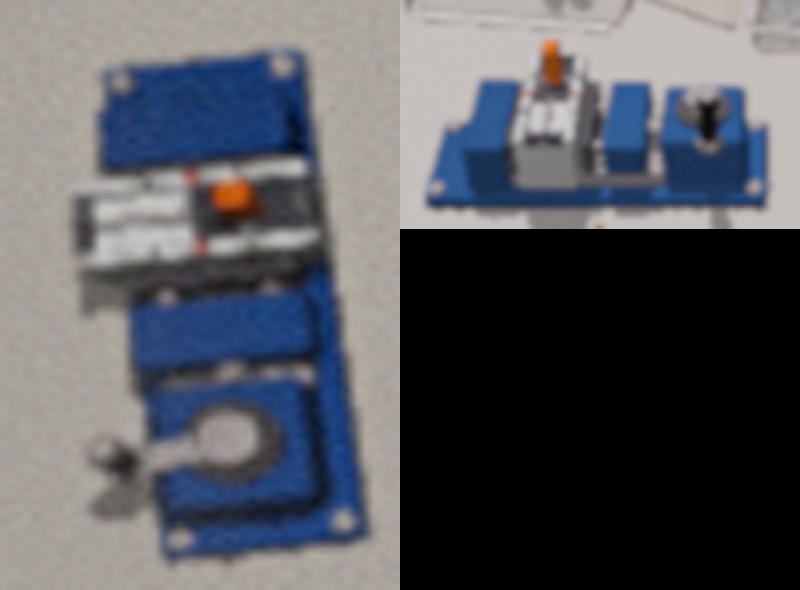

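Top crop: the tab sits at (232,195) with the shutter shut, and the white-line/red marks are at (192,178)/(203,243). The crank hub is at (225,435) and the knob at (110,450), pointing left, which is a crank angle of about 0.9. Next I move over the vise and look from the wrist.

>>> play_rows([
  {"dx":-0.4,"dy":-0.18,"fingers":0},
  {"dx":-0.82,"dy":-0.36},
  {"dx":-0.82,"dy":-0.36},
  {"dx":-0.82,"dy":-0.36},
  {"dx":-0.82,"dy":-0.36},
  {"dx":-0.82,"dy":-0.36},
  {"dx":-0.82,"dy":-0.36},
  {"dx":-0.82,"dy":-0.36},
  {"dx":-0.82,"dy":-0.36},
  {"dx":-0.4,"dy":-0.18},
  {"roll":-1},
  {"roll":-1},
  {"roll":-1},
  {"roll":-1},
  {"roll":-1},
  {"roll":-1},
  {},
])

```text
validation failed for argument at $.ro...
```

```bash
python3 - <<'E'
from h import *
from scipy.spatial.transform import Rotation as R
w=cam('wrist');np.save('w1.npy',w,allow_pickle=True);save('w1',w['pixels'],1.4)
s=bot.read_state();print(s['time'],s['tool_pos'],R.from_rotvec(s['tcp_rot']).as_matrix().round(3),s['wrist_force'],s['q'])
E
```

```text
0.15 [0.18495116 0.64857007 0.2302599 ] [[-0.962  0.274 -0.001]
 [ 0.274  0.962 -0.002]
 [ 0.    -0.002 -1.   ]] [-0.45436961  0.32679683  1.15516709] [ 1.25607677e+00  2.64554916e-01  1.60506977e+00 -6.63391339e-06
  1.27371268e+00 -3.69333638e-02]
```

View pics/w1.png

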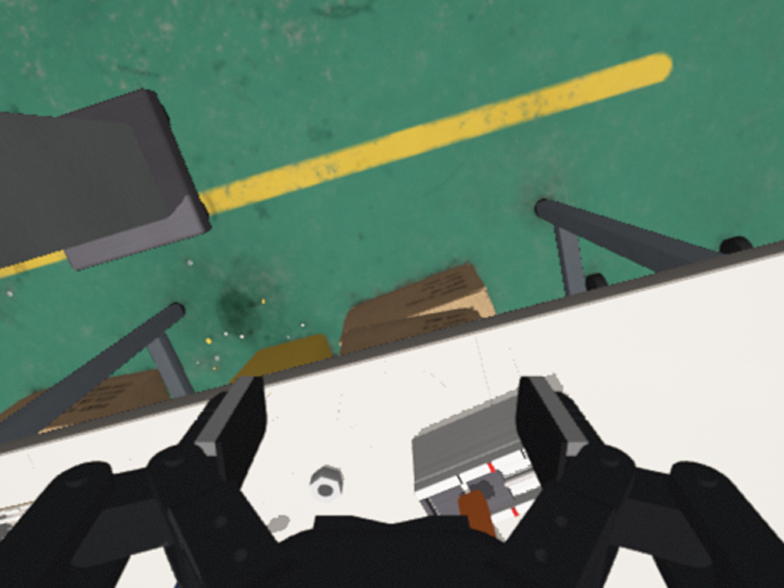

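The call was refused and nothing moved. The wrist picture shows the start view: nut at (325,485), large look-alike at (490,490), fingers at the bottom. I resend with full rows and go a bit further, because the wrist camera looks to the robot side of the fingers.

>>> play_rows([
  {"dx":-0.5,"dy":-0.17,"dz":0,"roll":0,"fingers":0},
  {"dx":-1,"dy":-0.35,"dz":0,"roll":0,"fingers":0},
  {"dx":-1,"dy":-0.35,"dz":0,"roll":0,"fingers":0},
  {"dx":-1,"dy":-0.35,"dz":0,"roll":0,"fingers":0},
  {"dx":-1,"dy":-0.35,"dz":0,"roll":0,"fingers":0},
  {"dx":-1,"dy":-0.35,"dz":0,"roll":0,"fingers":0},
  {"dx":-1,"dy":-0.35,"dz":0,"roll":0,"fingers":0},
  {"dx":-1,"dy":-0.35,"dz":0,"roll":0,"fingers":0},
  {"dx":-1,"dy":-0.35,"dz":0,"roll":0,"fingers":0},
  {"dx":-1,"dy":-0.35,"dz":0,"roll":0,"fingers":0},
  {"dx":-0.5,"dy":-0.35,"dz":0,"roll":0,"fingers":0},
  {"dx":0,"dy":0,"dz":0,"roll":-1,"fingers":0},
  {"dx":0,"dy":0,"dz":0,"roll":-1,"fingers":0},
  {"dx":0,"dy":0,"dz":0,"roll":-1,"fingers":0},
  {"dx":0,"dy":0,"dz":0,"roll":-1,"fingers":0},
  {"dx":0,"dy":0,"dz":0,"roll":-1,"fingers":0},
  {"dx":0,"dy":0,"dz":0,"roll":-1,"fingers":0},
  {"dx":0,"dy":0,"dz":0,"roll":0,"fingers":0},
])

```text
time: 1.65
tool_pos: [0.5241, 0.4017, 0.2308]
tcp_rot: [0.224, -3.133, 0.001]
wrist_force: [-0.5, -0.4, 0.4]
width: 0.997
```

```bash
python3 - <<'E'
from h import *
from scipy.spatial.transform import Rotation as R
w=cam('wrist');np.save('w1.npy',w,allow_pickle=True);save('w2',w['pixels'],1.4)
s=bot.read_state();print(s['time'],s['tool_pos'],R.from_rotvec(s['tcp_rot']).as_matrix().round(3),s['wrist_force'],s['q'])
E
```

```text
1.7 [0.52407367 0.40177755 0.23082527] [[-0.99  -0.139 -0.001]
 [-0.139  0.99  -0.   ]
 [ 0.001 -0.    -1.   ]] [ 0.43826406 -0.02756278  0.19406082] [ 6.16351390e-01  2.37320190e-01  1.63766617e+00  2.13724116e-06
  1.26736624e+00 -1.09411420e+00]
```

View pics/w2.png

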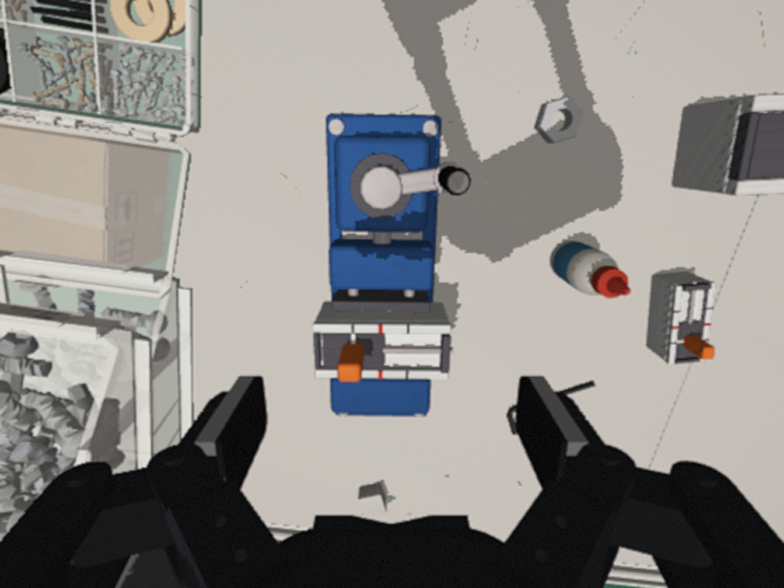

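Wrist view (1.4×): hub top at about (381,188), knob top at about (458,180), tab at about (350,360), red marks at (380,328)/(380,376), nut at (558,120), bottle at (605,282). I compute positions by intersecting the pixel rays with planes at the known heights.

```bash
cat >> h.py <<'E'
def ray(c,u,v,z):
    R=np.array(c['R']);o=-R.T@c['t'];d=R.T@np.array([(u-c['cx'])/c['fx'],(v-c['cy'])/c['fy'],1.]);return o+d*(z-o[2])/d[2]
E
python3 - <<'E'
from h import *
w=np.load('w1.npy',allow_pickle=True).item();P=cloud(w);im=w['pixels'];hsv=cv2.cvtColor(im,cv2.COLOR_RGB2HSV).astype(int)
print('cam',-np.array(w['R']).T@w['t'],np.array(w['R'])[2])
m=np.zeros(P.shape[:2],bool);m[75:305,215:340]=1
bl=m&(hsv[...,0]>100)&(hsv[...,0]<125)&(hsv[...,1]>140)
Q=P[bl&(P[...,2]<.03)];r=cv2.minAreaRect((Q[:,:2]*1000).astype(np.float32));print('base',r)
k=m&(P[...,2]>.112)&(P[...,0]<.53)&(np.hypot(P[...,0]-.46,P[...,1]-.43)<.03)
q=P[k];print('knobtop',k.sum(),cv2.minEnclosingCircle((q[:,:2]*1000).astype(np.float32)),q.mean(0))
h=m&(P[...,2]>.072)&(P[...,2]<.1)&(np.hypot(P[...,0]-.465,P[...,1]-.385)<.03)
print('hub z',np.percentile(P[h][:,2],[5,50,95]))
for n,u,v,z in(('hub',381,188,.079),('knob',458,180,.12)):print(n,ray(w,u/1.4,v/1.4,z))
og=m&(hsv[...,0]<16)&(hsv[...,1]>170)&(hsv[...,2]>100)
for n,s in(('tabtop',og&(P[...,2]>.111)),('tab',og&(P[...,2]>.085)&(P[...,2]<.111))):
    q=P[s];print(n,len(q),cv2.minAreaRect((q[:,:2]*1000).astype(np.float32)),q.mean(0))
sp=m&(P[...,2]>.075)&(P[...,2]<.09)&(P[...,0]>.54)
q=P[sp];print('unit top',cv2.minAreaRect((q[:,:2]*1000).astype(np.float32)),np.median(q[:,2]))
for u,v in((380,328),(380,376)):print('red',ray(w,u/1.4,v/1.4,.083))
E
```

```text
cam [0.44463646 0.39127454 0.37247864] [ 0.3095369   0.04442187 -0.94984926]
base ((551.7110595703125, 398.8666687011719), (265.0125732421875, 87.01205444335938), 7.327231407165527)
knobtop 131 ((456.6130065917969, 431.58489990234375), 7.826391220092773) [0.45606162 0.43015439 0.11652756]
hub z [0.07433264 0.07967569 0.08119269]
hub [0.46941358 0.38847569 0.079     ]
knob [0.45550185 0.43111087 0.12      ]
tabtop 196 ((519.4349975585938, 383.4346618652344), (15.161455154418945, 149.65048217773438), 89.80148315429688) [0.58609981 0.38351692 0.11535268]
tab 3 ((582.5545654296875, 382.1350402832031), (0.15389181673526764, 12.28223991394043), 10.624351501464844) [0.58254751 0.38231126 0.11056936]
unit top ((585.5342407226562, 406.15838623046875), (44.8324089050293, 102.35022735595703), 7.9519944190979) 0.07996865665138242
red [0.56637902 0.4009705  0.083     ]
red [0.60475795 0.40614155 0.083     ]
```

Knob at (0.456, 0.431), axis at (0.4685, 0.388), yaw about 0.135, so the crank is at about 0.88. Tab at (0.586, 0.3835). Now I grip the knob.

>>> play_rows([
  {"dx":0.53,"dy":0.32,"dz":0,"roll":0,"fingers":0},
  {"dx":0.53,"dy":0.32,"dz":0,"roll":0,"fingers":0},
  {"dx":0.52,"dy":0.32,"dz":0,"roll":0,"fingers":0},
  {"dx":0,"dy":0,"dz":0.7,"roll":0,"fingers":0},
  {"dx":0,"dy":0,"dz":0.9,"roll":0,"fingers":0},
  {"dx":0,"dy":0,"dz":0.9,"roll":0,"fingers":0},
  {"dx":0,"dy":0,"dz":0.7,"roll":0,"fingers":0},
  {"dx":0,"dy":0,"dz":0.3,"roll":0,"fingers":0},
  {"dx":0,"dy":0,"dz":0,"roll":0,"fingers":0},
  {"dx":0,"dy":0,"dz":0,"roll":0,"fingers":0.6},
  {"dx":0,"dy":0,"dz":0,"roll":0,"fingers":0.6},
  {"dx":0,"dy":0,"dz":0,"roll":0,"fingers":0.6},
  {"dx":0,"dy":0,"dz":0,"roll":0,"fingers":0.6},
], grip_force=40)

```text
time: 2.78
tool_pos: [0.4578, 0.4323, 0.0939]
tcp_rot: [-0.221, 3.13, 0.004]
wrist_force: [-0.0, 0.1, 0.9]
width: 0.455
```

```bash
python3 - <<'E'
from h import *
w=cam('wrist');save('w3',w['pixels'],1)
s=bot.read_state();print(s['time'],s['tool_pos'],s['wrist_force'],s['width'])
E
```

```text
2.8333 [0.4574776  0.43203095 0.09344646] [ 0.3044265   0.48804793 -0.81464514] 0.402190832564844
```

View pics/w3.png

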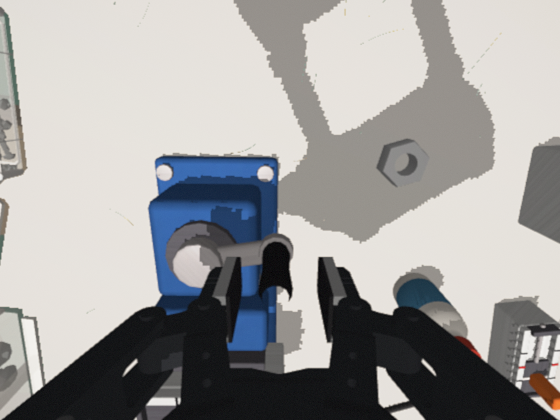

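The knob at (276,265) lies between the fingertips at (228,290) and (333,290). I lower 4 mm and close.

>>> play_rows([
  {"dx":0.04,"dy":-0.02,"dz":0.12,"roll":0,"fingers":0.7},
  {"dx":0,"dy":0,"dz":0,"roll":0,"fingers":1},
  {"dx":0,"dy":0,"dz":0,"roll":0,"fingers":1},
  {"dx":0,"dy":0,"dz":0,"roll":0,"fingers":1},
  {"dx":0,"dy":0,"dz":0,"roll":0,"fingers":1},
  {"dx":0,"dy":0,"dz":0,"roll":0,"fingers":1},
], grip_force=40)

```text
time: 3.33
tool_pos: [0.4545, 0.43, 0.0864]
tcp_rot: [0.221, -3.133, 0.0]
wrist_force: [-1.1, -0.9, 1.6]
width: 0.162
```

```bash
cat > arc.py <<'E'
from h import *
import sys
from scipy.spatial.transform import Rotation as R
s=bot.read_state();p=s['tool_pos'];M=R.from_rotvec(s['tcp_rot']).as_matrix()
print(s['time'],p,s['wrist_force'],s['width'])
ax=np.array([.4685,.388]);d=p[:2]-ax;a0=np.arctan2(d[1],d[0]);print('r',np.hypot(*d),'theta',2.6+.135-a0)
N=int(sys.argv[1]);st=float(sys.argv[2]);prev=p[:2]
for i in range(1,N+1):
    a=a0-st*i;q=ax+.045*np.array([np.cos(a),np.sin(a)]);v=M.T@np.r_[q-prev,0]/.04;prev=q
    print(i,round(2.735-a,2),v[:2].round(3))
E
python3 arc.py 20 .15
```

```text
3.3333 [0.45454022 0.42996318 0.08643267] [-1.14862453 -0.93577122  1.55819159] 0.16195506277098318
r 0.044224249177368904 theta 0.8430526911178511
1 0.99 [-0.164  0.037]
2 1.14 [-0.168 -0.008]
3 1.29 [-0.165 -0.033]
4 1.44 [-0.159 -0.057]
5 1.59 [-0.148 -0.08 ]
6 1.74 [-0.135 -0.101]
7 1.89 [-0.118 -0.12 ]
8 2.04 [-0.099 -0.137]
9 2.19 [-0.077 -0.15 ]
10 2.34 [-0.054 -0.16 ]
11 2.49 [-0.029 -0.166]
12 2.64 [-0.004 -0.169]
13 2.79 [ 0.021 -0.167]
14 2.94 [ 0.046 -0.162]
15 3.09 [ 0.069 -0.154]
16 3.24 [ 0.092 -0.142]
17 3.39 [ 0.112 -0.126]
18 3.54 [ 0.129 -0.108]
19 3.69 [ 0.144 -0.088]
20 3.84 [ 0.156 -0.065]
```

Gripped: the width reads 0.16, about 14 mm. The radius checks at 44 mm. First part of the arc at half speed.

>>> play_rows([
  {"dx":-0.082,"dy":0.015,"dz":0,"roll":0,"fingers":1},
  {"dx":-0.082,"dy":0.01,"dz":0,"roll":0,"fingers":1},
  {"dx":-0.084,"dy":0,"dz":0,"roll":0,"fingers":1},
  {"dx":-0.084,"dy":-0.008,"dz":0,"roll":0,"fingers":1},
  {"dx":-0.083,"dy":-0.015,"dz":0,"roll":0,"fingers":1},
  {"dx":-0.082,"dy":-0.018,"dz":0,"roll":0,"fingers":1},
  {"dx":-0.08,"dy":-0.026,"dz":0,"roll":0,"fingers":1},
  {"dx":-0.079,"dy":-0.031,"dz":0,"roll":0,"fingers":1},
  {"dx":0,"dy":0,"dz":0,"roll":0,"fingers":1},
])

```text
time: 4.08
tool_pos: [0.4809, 0.4298, 0.0863]
tcp_rot: [0.221, -3.132, 0.003]
wrist_force: [-3.8, -3.6, 5.0]
width: 0.166
```

```bash
python3 arc.py 18 .15
```

```text
4.0833 [0.48086763 0.42984874 0.08631452] [-3.83192747 -3.60416353  4.95781551] 0.1658971215160736
r 0.04363800110618274 theta 1.451556029850747
1 1.6 [-0.162 -0.05 ]
2 1.75 [-0.134 -0.102]
3 1.9 [-0.117 -0.121]
4 2.05 [-0.098 -0.137]
5 2.2 [-0.076 -0.15 ]
6 2.35 [-0.053 -0.16 ]
7 2.5 [-0.028 -0.166]
8 2.65 [-0.003 -0.169]
9 2.8 [ 0.022 -0.167]
10 2.95 [ 0.047 -0.162]
11 3.1 [ 0.071 -0.153]
12 3.25 [ 0.093 -0.141]
13 3.4 [ 0.113 -0.125]
14 3.55 [ 0.13  -0.107]
15 3.7 [ 0.145 -0.086]
16 3.85 [ 0.156 -0.064]
17 4.0 [ 0.164 -0.04 ]
18 4.15 [ 0.168 -0.015]
```

Forces are small, so I continue to about 2.65.

>>> play_rows([
  {"dx":-0.075,"dy":-0.035,"dz":0,"roll":0,"fingers":1},
  {"dx":-0.075,"dy":-0.035,"dz":0,"roll":0,"fingers":1},
  {"dx":-0.068,"dy":-0.048,"dz":0,"roll":0,"fingers":1},
  {"dx":-0.065,"dy":-0.053,"dz":0,"roll":0,"fingers":1},
  {"dx":-0.06,"dy":-0.058,"dz":0,"roll":0,"fingers":1},
  {"dx":-0.057,"dy":-0.063,"dz":0,"roll":0,"fingers":1},
  {"dx":-0.051,"dy":-0.067,"dz":0,"roll":0,"fingers":1},
  {"dx":-0.047,"dy":-0.07,"dz":0,"roll":0,"fingers":1},
  {"dx":-0.041,"dy":-0.073,"dz":0,"roll":0,"fingers":1},
  {"dx":-0.035,"dy":-0.077,"dz":0,"roll":0,"fingers":1},
  {"dx":-0.03,"dy":-0.079,"dz":0,"roll":0,"fingers":1},
  {"dx":-0.023,"dy":-0.081,"dz":0,"roll":0,"fingers":1},
  {"dx":-0.017,"dy":-0.082,"dz":0,"roll":0,"fingers":1},
  {"dx":-0.011,"dy":-0.084,"dz":0,"roll":0,"fingers":1},
  {"dx":-0.004,"dy":-0.084,"dz":0,"roll":0,"fingers":1},
  {"dx":0.001,"dy":-0.085,"dz":0,"roll":0,"fingers":1},
  {"dx":0,"dy":0,"dz":0,"roll":0,"fingers":1},
])

```text
time: 5.5
tool_pos: [0.5121, 0.3927, 0.0864]
tcp_rot: [0.22, -3.131, -0.002]
wrist_force: [-5.8, 1.8, 2.7]
width: 0.165
```

```bash
python3 arc.py 10 .15
```

```text
5.5 [0.51205761 0.39267565 0.08635139] [-5.79600826  1.80676418  2.6730159 ] 0.1646532645117573
r 0.04380784595794299 theta 2.6280655486106355
1 2.78 [-0.012 -0.169]
2 2.93 [ 0.043 -0.163]
3 3.08 [ 0.067 -0.155]
4 3.23 [ 0.089 -0.143]
5 3.38 [ 0.11  -0.128]
6 3.53 [ 0.128 -0.11 ]
7 3.68 [ 0.143 -0.09 ]
8 3.83 [ 0.154 -0.068]
9 3.98 [ 0.163 -0.044]
10 4.13 [ 0.168 -0.019]
```

>>> play_rows([
  {"dx":0.007,"dy":-0.085,"dz":0,"roll":0,"fingers":1},
  {"dx":0.013,"dy":-0.084,"dz":0,"roll":0,"fingers":1},
  {"dx":0.019,"dy":-0.082,"dz":0,"roll":0,"fingers":1},
  {"dx":0.025,"dy":-0.081,"dz":0,"roll":0,"fingers":1},
  {"dx":0.031,"dy":-0.079,"dz":0,"roll":0,"fingers":1},
  {"dx":0.036,"dy":-0.076,"dz":0,"roll":0,"fingers":1},
  {"dx":0.042,"dy":-0.073,"dz":0,"roll":0,"fingers":1},
  {"dx":0.047,"dy":-0.07,"dz":0,"roll":0,"fingers":1},
  {"dx":0.053,"dy":-0.066,"dz":0,"roll":0,"fingers":1},
  {"dx":0.057,"dy":-0.062,"dz":0,"roll":0,"fingers":1},
  {"dx":0.062,"dy":-0.058,"dz":0,"roll":0,"fingers":1},
  {"dx":0.066,"dy":-0.052,"dz":0,"roll":0,"fingers":1},
  {"dx":0.07,"dy":-0.048,"dz":0,"roll":0,"fingers":1},
  {"dx":0.073,"dy":-0.042,"dz":0,"roll":0,"fingers":1},
  {"dx":0.076,"dy":-0.037,"dz":0,"roll":0,"fingers":1},
  {"dx":0.078,"dy":-0.031,"dz":0,"roll":0,"fingers":1},
  {"dx":0,"dy":0,"dz":0,"roll":0,"fingers":1},
])

```text
time: 6.92
tool_pos: [0.4912, 0.3486, 0.0866]
tcp_rot: [-0.221, 3.129, 0.005]
wrist_force: [3.1, 4.4, -5.0]
width: 0.161
```

```bash
python3 arc.py 1 .15; python3 - <<'E'
from h import *
w=cam('wrist');save('w4',w['pixels'],1)
E
```

```text
6.9167 [0.49119287 0.34862576 0.08657466] [ 3.12710645  4.3855886  -4.96882958] 0.16070737071684835
r 0.045445539403643764 theta 3.7829571782209346
1 3.93 [ 0.165 -0.041]
```

View pics/w4.png

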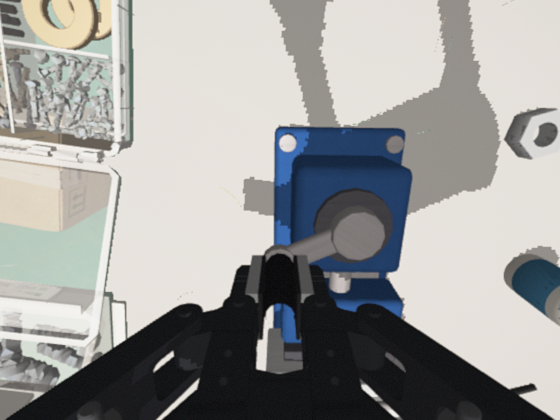

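The crank arm is at about 3.78 rad, with hub at (360,230) and knob in the fingers at (280,265). I release, rise and look at the unit.

>>> play_rows([
  {"dx":0,"dy":0,"dz":0,"roll":0,"fingers":0.5},
  {"dx":0,"dy":0,"dz":0,"roll":0,"fingers":0.5},
  {"dx":0,"dy":0,"dz":0,"roll":0,"fingers":0.5},
  {"dx":0,"dy":0,"dz":-0.6,"roll":0,"fingers":0.5},
  {"dx":0,"dy":0,"dz":-1,"roll":0,"fingers":0.5},
  {"dx":0,"dy":0,"dz":-1,"roll":0,"fingers":0.5},
  {"dx":-0.5,"dy":0.6,"dz":-1,"roll":0,"fingers":0.2},
  {"dx":-0.5,"dy":0.6,"dz":0,"roll":0,"fingers":0.2},
  {"dx":0,"dy":0,"dz":0,"roll":0,"fingers":0.2},
  {"dx":0,"dy":0,"dz":0,"roll":0,"fingers":0.2},
])

```text
time: 7.8
tool_pos: [0.5199, 0.3964, 0.2238]
tcp_rot: [-0.223, 3.133, 0.0]
wrist_force: [-0.3, -0.3, -0.4]
width: 0.803
```

```bash
cat > look.py <<'E'
from h import *
import sys
from scipy.spatial.transform import Rotation as R
w=cam('wrist');P=cloud(w);save(sys.argv[1],w['pixels'],1.4)
s=bot.read_state();p=s['tool_pos'];M=R.from_rotvec(s['tcp_rot']).as_matrix();print(s['time'],p,s['wrist_force'],s['width'])
hsv=cv2.cvtColor(w['pixels'],cv2.COLOR_RGB2HSV).astype(int)
near=(np.hypot(P[...,0]-.587,P[...,1]-.39)<.06)
og=near&(hsv[...,0]<16)&(hsv[...,1]>170)&(hsv[...,2]>100)&(P[...,2]>.111)
q=P[og];r=cv2.minAreaRect((q[:,:2]*1000).astype(np.float32));print('tabtop',len(q),r)
sp=near&(P[...,2]>.075)&(P[...,2]<.09)
print('unit',cv2.minAreaRect((P[sp][:,:2]*1000).astype(np.float32)))
t=np.array(r[0])/1000;print('move to tab (units)',(M.T@np.r_[t-p[:2],.09-p[2]])/.04, 'yaw tool',np.arctan2(M[0,1],M[1,1]))
E
python3 look.py w5
```

```text
7.85 [0.51884182 0.39528318 0.2226616 ] [-0.36249833 -0.08429528 -0.73746542] 0.8042890349976393
tabtop 207 ((589.9160766601562, 384.04339599609375), (12.661192893981934, 14.690523147583008), 6.337014675140381)
unit ((588.2879028320312, 402.62872314453125), (44.87217712402344, 95.25077056884766), 7.195857048034668)
move to tab (units) [-1.72354049 -0.52524376  3.31498728] yaw tool -0.14150807117754646
```

View pics/w5.png

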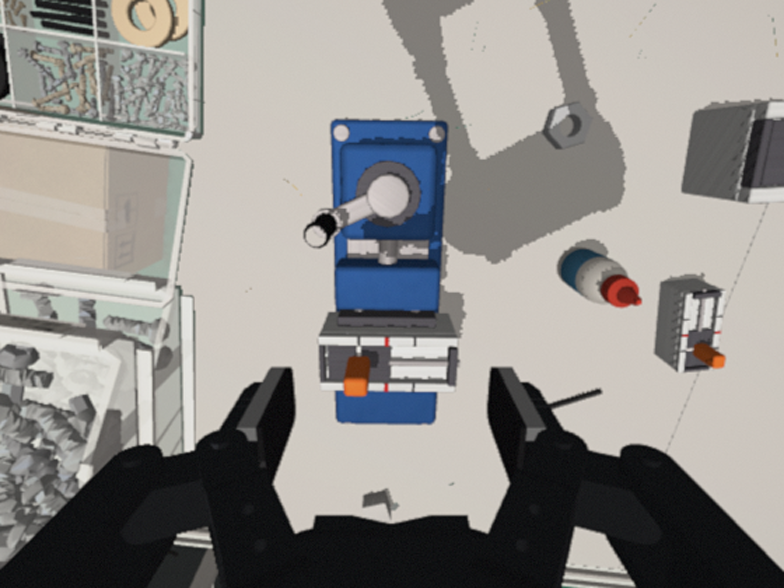

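The jaw plate at (388,315) is up against the unit, the shutter is shut, the tab top is at (357,383), and the bystanders have not moved. Now I go to the tab with the fingers half open.

>>> play_rows([
  {"dx":-0.6,"dy":-0.18,"dz":0,"roll":0,"fingers":0.4},
  {"dx":-0.6,"dy":-0.18,"dz":0,"roll":0,"fingers":0.4},
  {"dx":-0.52,"dy":-0.17,"dz":0,"roll":0,"fingers":0.4},
  {"dx":0,"dy":0,"dz":0.6,"roll":0,"fingers":0.4},
  {"dx":0,"dy":0,"dz":0.9,"roll":0,"fingers":0.4},
  {"dx":0,"dy":0,"dz":0.9,"roll":0,"fingers":0.4},
  {"dx":0,"dy":0,"dz":0.6,"roll":0,"fingers":0.5},
  {"dx":0,"dy":0,"dz":0.3,"roll":0,"fingers":0.5},
  {"dx":0,"dy":0,"dz":0,"roll":0,"fingers":0.5},
  {"dx":0,"dy":0,"dz":0,"roll":0,"fingers":0.5},
])

```text
time: 8.68
tool_pos: [0.5895, 0.3835, 0.0907]
tcp_rot: [0.221, -3.132, 0.002]
wrist_force: [-0.6, 0.0, -0.8]
width: 0.497
```

```bash
python3 look.py w6
```

```text
8.7333 [0.59083592 0.38438874 0.09268795] [ 0.43166896 -0.1829093  -0.77580901] 0.5005686372288033
tabtop 874 ((590.1195068359375, 383.7223815917969), (13.648969650268555, 14.74561882019043), 7.368290424346924)
unit ((588.0074462890625, 402.4770812988281), (44.78078079223633, 95.21076202392578), 7.771302223205566)
move to tab (units) [ 0.02017311 -0.01401272  0.06716142] yaw tool -0.14097444788865351
```

View pics/w6.png

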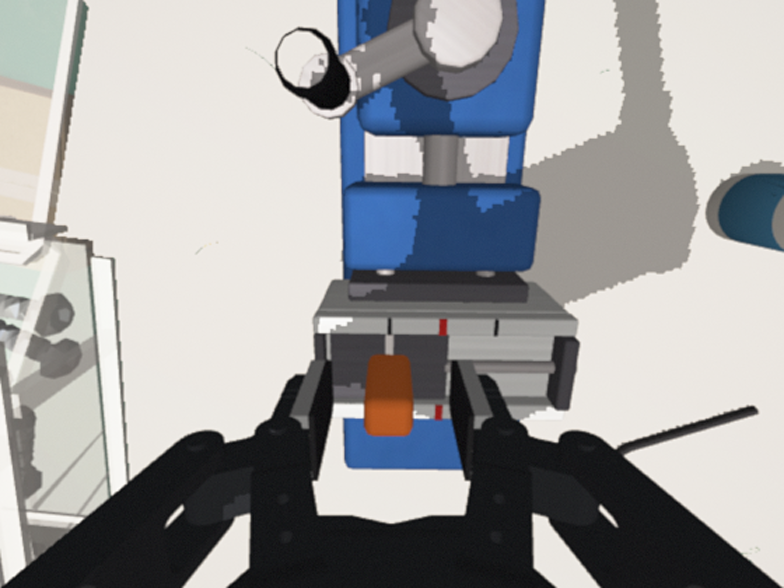

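The tab at (389,395) is centred between the pads; the white line is at (389,345) and the red marks at (443,326)/(438,412). I lower 5 mm and grip.

>>> play_rows([
  {"dx":0.02,"dy":-0.01,"dz":0.12,"roll":0,"fingers":0.6},
  {"dx":0,"dy":0,"dz":0,"roll":0,"fingers":1},
  {"dx":0,"dy":0,"dz":0,"roll":0,"fingers":1},
  {"dx":0,"dy":0,"dz":0,"roll":0,"fingers":1},
  {"dx":0,"dy":0,"dz":0,"roll":0,"fingers":1},
  {"dx":0,"dy":0,"dz":0,"roll":0,"fingers":1},
  {"dx":0,"dy":0,"dz":0,"roll":0,"fingers":1},
], grip_force=60)

```text
time: 9.32
tool_pos: [0.5904, 0.3836, 0.0885]
tcp_rot: [-0.221, 3.132, 0.0]
wrist_force: [-0.8, -3.5, 6.6]
width: 0.174
```

```bash
python3 -c "
from h import *
s=bot.read_state();print(s['time'],s['tool_pos'],s['wrist_force'],s['width'])"
```

```text
9.3167 [0.59040003 0.3836123  0.08845086] [-0.83658172 -3.50719684  6.60693298] 0.1742316643922827
```

>>> play_rows([
  {"dx":0,"dy":0.05,"dz":0,"roll":0,"fingers":1},
  {"dx":0,"dy":0.08,"dz":0,"roll":0,"fingers":1},
  {"dx":0,"dy":0.08,"dz":0,"roll":0,"fingers":1},
  {"dx":0,"dy":0.08,"dz":0,"roll":0,"fingers":1},
  {"dx":0,"dy":0.08,"dz":0,"roll":0,"fingers":1},
  {"dx":0,"dy":0.08,"dz":0,"roll":0,"fingers":1},
  {"dx":0,"dy":0.05,"dz":0,"roll":0,"fingers":1},
  {"dx":0,"dy":0,"dz":0,"roll":0,"fingers":1},
  {"dx":0,"dy":0,"dz":0,"roll":0,"fingers":1},
  {"dx":0,"dy":0,"dz":0,"roll":0,"fingers":1},
  {"dx":0,"dy":0,"dz":0,"roll":0,"fingers":1},
  {"dx":0,"dy":0,"dz":0,"roll":0,"fingers":1},
])

```text
time: 10.32
tool_pos: [0.588, 0.4018, 0.0885]
tcp_rot: [-0.221, 3.132, -0.004]
wrist_force: [0.1, -8.1, 7.8]
width: 0.175
```

```bash
python3 look.py w7
```

```text
10.3667 [0.58803091 0.4018016  0.08846203] [ 1.30742799 -7.25816435  8.29771494] 0.16833307108254036
tabtop 928 ((587.3499755859375, 402.7121276855469), (13.243073463439941, 14.721382141113281), 7.579390048980713)
unit ((588.063232421875, 402.19769287109375), (44.51971435546875, 95.74893951416016), 7.374968528747559)
move to tab (units) [ 0.01358072  0.02483646 -0.03853595] yaw tool -0.1410830180321362
```

View pics/w7.png

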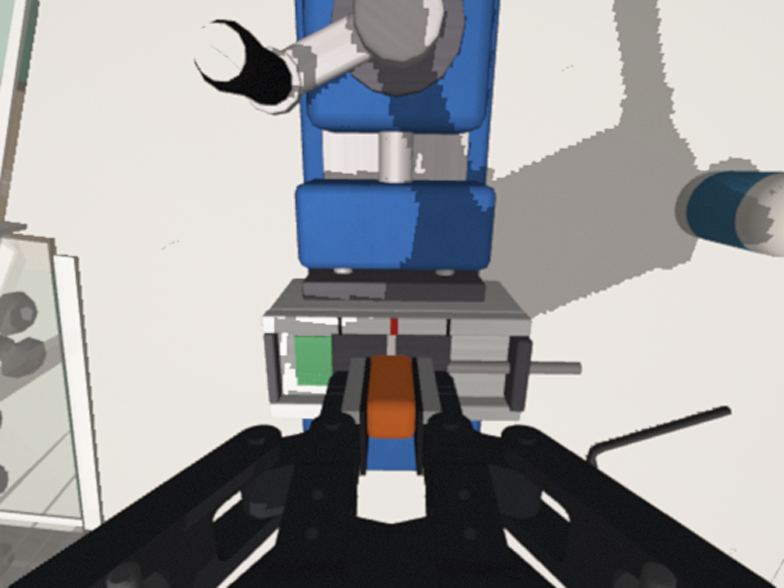

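The white line at (391,345) is about 1 mm short of the red mark at (394,326), so the shutter is at about 19 mm. The wrist force is about 8 N along -y, as the spring should give. I nudge slightly, hold and hand in.

>>> play_rows([
  {"dx":0,"dy":0.025,"dz":0,"roll":0,"fingers":1},
  {"dx":0,"dy":0,"dz":0,"roll":0,"fingers":1},
  {"dx":0,"dy":0,"dz":0,"roll":0,"fingers":1},
  {"dx":0,"dy":0,"dz":0,"roll":0,"fingers":1},
  {"dx":0,"dy":0,"dz":0,"roll":0,"fingers":1},
  {"dx":0,"dy":0,"dz":0,"roll":0,"fingers":1},
  {"dx":0,"dy":0,"dz":0,"roll":0,"fingers":1},
  {"dx":0,"dy":0,"dz":0,"roll":0,"fingers":1},
  {"dx":0,"dy":0,"dz":0,"roll":0,"fingers":1},
])

```text
time: 11.12
tool_pos: [0.5879, 0.4027, 0.0885]
tcp_rot: [-0.221, 3.132, -0.004]
wrist_force: [0.3, -7.2, 7.4]
width: 0.173
```

```bash
python3 look.py w8; python3 -c "
from h import *
print(bot.finish_job())"
```

```text
11.1667 [0.58793033 0.40267586 0.08849561] [-0.4253965  -7.56821237  7.16172297] 0.17369339413168786
tabtop 924 ((587.3814697265625, 403.63262939453125), (13.418036460876465, 14.759316444396973), 7.9195027351379395)
unit ((588.008056640625, 402.4020690917969), (44.72149658203125, 95.48297119140625), 7.1435112953186035)
move to tab (units) [ 0.0101519   0.02551301 -0.03769526] yaw tool -0.14104829421242648
the job is handed in; nothing more can be done
None
```

The unit is clamped and I handed the job in while the gripper was still holding the shutter at about half travel, at 11.2 s of the 48 s allowed.

- **Clamping:** I gripped the crank knob and turned it clockwise from about 0.85 to about 3.78 rad. That puts the jaw about 4 mm past first contact with the unit, against the 1.5 mm needed. This figure comes from the crank angle, because the jaw plate itself gives no reading.
- **Shutter:** I gripped the orange tab and pushed it along the slide. The last measurement put the tab about 20 mm from its closed place. My last viewed picture, just before a final 1 mm nudge, showed the white line about 1 mm short of the red marks.
- **Hold:** The wrist force was about 7.5 N against the push, close to the 8 N the spring should give at half travel. The gripper stayed closed on the tab at about 15 mm.
- **Unit and bench:** The unit stayed where it was clamped, within about 0.3 mm, while I pushed. The nut and oil bottle were in place when I looked after clamping. The arm never went near the screwdriver or cup, and I did not measure them afterwards.

One move call was refused at the start because of how its rows were written; nothing moved and I resent it. No check failed or disagreed.

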